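Put the thinning shears away in the push-latch steriliser

TASK

Put the thinning shears away in the tabletop steriliser: press its lid down to free the push latch, swing the lid wide open, lower the shears in the gripper and set them down flat on the rack in front of the comb (do not drop them), then close the lid and press it down again until it latches. Leave the comb, the hair clipper, the hairbrush and the spray bottle where they are.

Things in the scene. Friction and masses are not known exactly. Their poses are not given: they have to be found in the camera images.
- steriliser: White open-topped tub fixed to the counter, 170 (own x) x 230 (own y) x 75 mm high, walls 8 mm; origin at the centre of its underside. Its front (-x, towards the robot) has a black push-push latch housing in the middle, sticking out 18 mm. Inside, a steel rack, top 25 mm above the counter, 154 x 214 mm clear. A white lid, 184 x 230 x 12 mm, hinged along the far edge, covers it.
- lid (a joint): Lid angle, rad: 0 latched (level), up to a stop at 1.75. Push-push latch: a full press (to a firm stop at about -0.03: the handle sinks 5 mm, needs about 3 N) and let-go frees it, and a spring lifts it to 0.12; the same from 0.12 latches it. It cannot be pulled open while latched. Lightly damped; free, it falls to 0.12 from below about 1.4 and rests on the stop from above about 1.55.
- lid_hinge (a point): Middle of the lid's hinge axis, which runs along the tub's +y; at x +85, z 83 mm in the steriliser's frame. As the angle a grows, the lid's front edge rises and swings to +x: a point at (x, z) from the hinge when latched goes to (x cos a + z sin a, z cos a - x sin a). The lid's underside is level with the hinge, so 8 mm above the tub's walls when latched.
- lid_handle (a point): Centre of the round steel handle bar on the lid, 12 mm thick, 90 mm long along the tub's y, on two end posts; axis 42 mm above the lid's top face, 150 mm in front of the hinge and 54 mm above it when latched. Can be pinched across from above at any lid angle. Pressing on it (or on the lid's front) also drags a little along its arc: press on to about 10 N, as a half press can leave the lid hanging.
- rack (a point): Free place on the rack, on the rack's top surface, 28 mm in front (-x) of the tub's centre; axes as the steriliser.
- shears: Steel hairdresser's thinning shears, closed, lying flat, 171 mm long: blades to +x (tip at +93 mm), two finger rings at -x (end at -78 mm, 72 mm wide over both), mostly 8 mm thick; origin on the underside at the pivot, z up. 60 to 130 g.
- shears_grip (a point): Grip point on the shears' pivot block, 16 mm wide (own y), 46 mm long (own x), 12 mm high, with a brass screw; the point is 6 mm above the underside, near the balance point.
- comb: Black comb 180 x 28 x 5 mm lying on the rack along the tub's y near the hinge side; origin at the centre of its underside, long axis x. Bystander.
- clipper: Black hair clipper lying flat, 163 x 44 x 38 mm, steel head towards +x; origin about the middle of its underside. Bystander.
- hairbrush: Pink paddle brush lying bristles down, 197 x 58 x 29 mm, head to +x, handle to -x; origin about the middle of its underside. Bystander.
- spray_bottle: Pale green spray bottle standing upright, 64 mm across, 180 mm high with a black trigger head; origin at the centre of its base. Bystander.

How it is judged:
By the outcome, as a careful person would: the job done as asked, in the order asked, and still so for the second after the job is handed in, with the robot touching nothing.
It also fails if it takes over 72 s, if anything falls off the work surface, if the arm or the gripper's body presses on something with over 40 N, if the wrist force passes 120 N, or if a joint passes its speed limit or range.

ROBOT

A 6-joint arm with a two-finger parallel gripper is mounted at the origin on the work surface. World frame = base frame: x ahead of the robot, y to its left, z up, the work surface at z = 0. Lengths are in m, angles in degrees, forces in N, time in s.
With the tool pointing down it reaches from about 0.375 to 0.9 m from the base axis. Payload 3.1 kg.
Tool frame: the origin (TCP) lies midway between the tips of the shut fingers; the grasp point (between the pads) lies 19 mm behind it; z points along the fingers, y is the line along which they close (so a half turn about z gives the same grasp; the last joint's range is limited). The gripper opens to 87 mm and grips with 3 to 60 N. Pads are 19 mm wide; open, the fingers measure 117 mm over their backs; the gripper's body (75 mm by 190 mm) begins 51 mm behind the grasp point.
Start: joints at [64.315, 30.224, 82.088, -0, 67.689, -10.227], TCP at [0.167, 0.602, 0.223] pointing down, gripper open.
Joint ranges: [-176.69, 176.69], [-43.24, 126.21], [12.49, 139.97], [-82, 262], [0, 151.66], [-163.58, 163.58]. Speed limits (degrees/s): [159.86, 159.86, 180, 180, 180, 180].

INTERFACE

Orientations are given as a 3x3 rotation matrix whose columns are the frame's x, y, z axes.
In Python, from rig import bot, imaging, hand_in gives the robot as it stands (bot), with the cameras (imaging) and the job as plain functions.
- The arm moves only by the tool move_tool, called after "Call:" as name(argument=value, ...) on one line, values as JSON. Schema: {"type":"object","properties":{"offsets":{"type":"object","properties":{"steps":{"type":"array","items":{"type":"array","items":{"type":"number"},"minItems":7,"maxItems":7},"minItems":1,"maxItems":20}},"additionalProperties":false,"required":["steps"]},"only":{"type":"string"},"quiet":{"type":"boolean"},"lines":{"type":"string"}},"required":["offsets"],"additionalProperties":false}. offsets is an object whose key "steps" holds a list of rows, 1 to 20 of them, each of 7 numbers: dx, dy, dz in shares of 1000 mm (1.0 is 1000 mm), then a rotation vector rx, ry, rz in normalised numbers (1 is 120 degrees), then the opening from 0.0 (shut) to 1.0 (fully open); each row is the pose to reach, as a shift and turn from the pose commanded when the call began, along the tool's axes at that moment; what a row does not reach only later rows make up. A row lasts 1/10 s, in which the tool goes at most 0.05 m and 8.59 degrees, less where a joint would pass 70% of its speed; a pose out of reach is approached as far as the arm can. The fingers move at their own pace and stop on an object; the grip force is fixed at half the most. Time passes only in rows, so rows that do not move let the fingers close. The tool returns the time, the measured TCP pose, the force, the opening and the grip force at its end. only (a regular expression) keeps the lines of the reply that match it, lines (a string "A,B") keeps lines A to B, and quiet returns only ok. Shift and turn numbers lie between -1 and 1, and a call with a number outside is refused. Input that does not fit is refused with a message, and nothing moves.
- bot.read_state(): the state, without advancing time (a new reading comes with each control period).
- imaging.capture(name): name is "scene" or "side" or "wrist"; returns a dict with "color" (384x512x3 uint8, red, green, blue), "K" (3x3 intrinsics, pixels), "view" (4x4, takes a point from world to camera coordinates); the wrist camera has in their place "mount" (4x4, takes a point from camera to tool coordinates, whose origin is the TCP and whose axes are the flange's). Camera axes: x right, y up, looking along -z (the intrinsics and any distortion apply to the point x, -y, -z); pixel columns grow to the right and rows downward; lengths in m; the calibration is good to about 2 mm. A picture is of the moment at which its call begins: read the wrist's pose just before it. There is no depth.
- hand_in(): hands the job in; it is judged then, once.
The state is a dict: "time_s": time; "joint_positions": joint angles; "qvel": joint speeds; "tau": joint torques, N m; "position": TCP position; "tcp_rot": TCP orientation; "force": force on the tool from outside, world axes, zero at the start; "moment": the same for the moment, N m; "opening": opening from 0.0 (shut) to 1.0 (fully open); "grasp_force": force on a finger pad.
Only numpy, scipy, OpenCV 4.12 (cv2) and the standard library are available. Lean on these libraries where they do the work, as an engineer would, in place of code of your own. Each camera call takes 0.05 s, during which the arm holds its last target. There are 200 camera calls.

## Working session

There is one attempt and no reset: what is moved stays moved. The work goes in short steps, Python scripts to look and compute and a tool call to move; the robot and the scene stay as the last step left them, time stands still between calls to the robot, and variables do not carry over. Pictures are saved under pics/ and viewed, at most 13 in all, crops included, and the job is handed in when it is done.

```bash
ls; mkdir -p pics
```

Create h.py:
```python
import numpy as np, cv2
from rig import bot, imaging, hand_in
def cap(n,f=None):
    s=bot.read_state(); c=imaging.capture(n)
    if f: cv2.imwrite('pics/'+f,c['color'][:,:,::-1])
    if 'mount' in c:
        T=np.eye(4);T[:3,:3]=np.array(s['tcp_rot']).reshape(3,3);T[:3,3]=s['position']
        M=T@np.array(c['mount'])
    else: M=np.linalg.inv(np.array(c['view']))
    c['M']=M; return c
def ray(c,u,v):
    d=np.linalg.inv(np.array(c['K']))@[u,v,1.]; d=c['M'][:3,:3]@[d[0],-d[1],-d[2]]
    return c['M'][:3,3],d/np.linalg.norm(d)
def plane(c,u,v,z):
    o,d=ray(c,u,v); return o+d*(z-o[2])/d[2]
def tri(obs):
    A=0;b=0;P=[]
    for c,u,v in obs:
        o,d=ray(c,u,v);Q=np.eye(3)-np.outer(d,d);A=A+Q;b=b+Q@o;P.append((o,Q))
    p=np.linalg.solve(A,b); return p,[round(float(np.linalg.norm(Q@(p-o)))*1000,1) for o,Q in P]
def proj(c,p):
    q=np.linalg.inv(c['M'])@np.r_[p,1]; k=np.array(c['K'])@[q[0],-q[1],-q[2]]; return k[:2]/k[2]
```

Run:
```python
from h import *
c1=cap('scene','scene.png');c2=cap('side','side.png');c3=cap('wrist','wrist.png')
print({k:v for k,v in c3.items() if k not in('color',)})
print(c1.keys(), c1['M'].round(3), c2['M'].round(3))
print(bot.read_state())
```

```text
pics
rig.py
{'K': array([[276.34669396,   0.        , 259.8646417 ],
       [  0.        , 276.34669396, 189.19819191],
       [  0.        ,   0.        ,   1.        ]]), 'mount': array([[ 7.32935712e-04,  9.61532708e-01,  2.74689488e-01,
         7.48079163e-02],
       [ 9.99999643e-01, -8.20236687e-04,  2.02952625e-04,
         1.03879098e-03],
       [ 4.20455982e-04,  2.74689241e-01, -9.61532966e-01,
        -1.62475984e-01],
       [ 0.00000000e+00,  0.00000000e+00,  0.00000000e+00,
         1.00000000e+00]]), 'M': array([[ 0.26580671, -0.92720782, -0.26387961,  0.09457437],
       [ 0.96402352,  0.25499172,  0.07508575,  0.62303126],
       [-0.00233298, -0.27434445,  0.96162866,  0.38416915],
       [ 0.        ,  0.        ,  0.        ,  1.        ]])}
dict_keys(['color', 'K', 'view', 'M']) [[-0.863 -0.365  0.35   0.929]
 [ 0.505 -0.648  0.57   0.636]
 [ 0.018  0.668  0.744  0.923]
 [ 0.     0.     0.     1.   ]] [[ 0.863  0.295 -0.411  0.167]
 [-0.506  0.524 -0.685 -0.671]
 [ 0.013  0.799  0.601  0.686]
 [ 0.     0.     0.     1.   ]]
{'time_s': 0.15, 'joint_positions': array([ 6.43144107e+01,  3.02674168e+01,  8.21400629e+01, -4.56799034e-04,
        6.76885815e+01, -1.02271894e+01]), 'qvel': array([-0.06210415, -0.18499342, -0.10729645,  0.05339829, -0.01315005,
       -0.0622915 ]), 'tau': array([ 4.08710630e-04, -4.40431309e+01, -1.76841009e+01,  6.33611460e-02,
        5.52960718e-02, -9.43948066e-05]), 'position': array([0.16631142, 0.60188223, 0.22178607]), 'tcp_rot': array([[-9.63824934e-01,  2.66535135e-01, -7.20038736e-04],
       [ 2.66535950e-01,  9.63823788e-01, -1.51411059e-03],
       [ 2.90426791e-04, -1.65125375e-03, -9.99998595e-01]]), 'force': array([-0.02346501,  0.17644621,  0.29873935]), 'moment': array([ 0.03489394,  0.00522099, -0.03371913]), 'grasp_force': 0.0, 'opening': 0.9985221719468942}
```

View pics/scene.png

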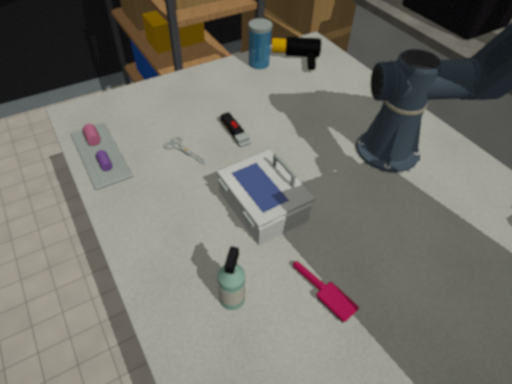

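View pics/side.png

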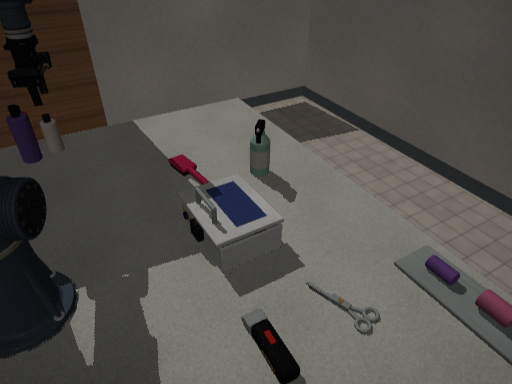

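Scene: steriliser with its handle at about (285,168), shears from (165,140) to (203,162). Side: handle at about (206,206), shears from (308,284) to (372,325). Next I'll zoom in on both.

Run:
```python
import cv2,numpy as np
a=cv2.imread('pics/scene.png')[125:245,155:325]; b=cv2.imread('pics/side.png')[170:340,165:390]
f=lambda i,s:cv2.resize(i,None,fx=s,fy=s,interpolation=cv2.INTER_CUBIC)
A=f(a,2.35)
B=f(b,1.77)
o=np.zeros((600,800,3),np.uint8);o[:A.shape[0],:A.shape[1]]=A;o[:B.shape[0],400:400+B.shape[1]]=B[:, :400]
# shears zoom
C=f(cv2.imread('pics/scene.png')[133:168,158:210],7);o[300:300+C.shape[0],:C.shape[1]]=C
D=f(cv2.imread('pics/side.png')[275:340,300:385],4.4);o[310:310+D.shape[0],400:400+D.shape[1]]=D
cv2.imwrite('pics/zoom.png',o)
```

```text
(no output)
```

View pics/zoom.png

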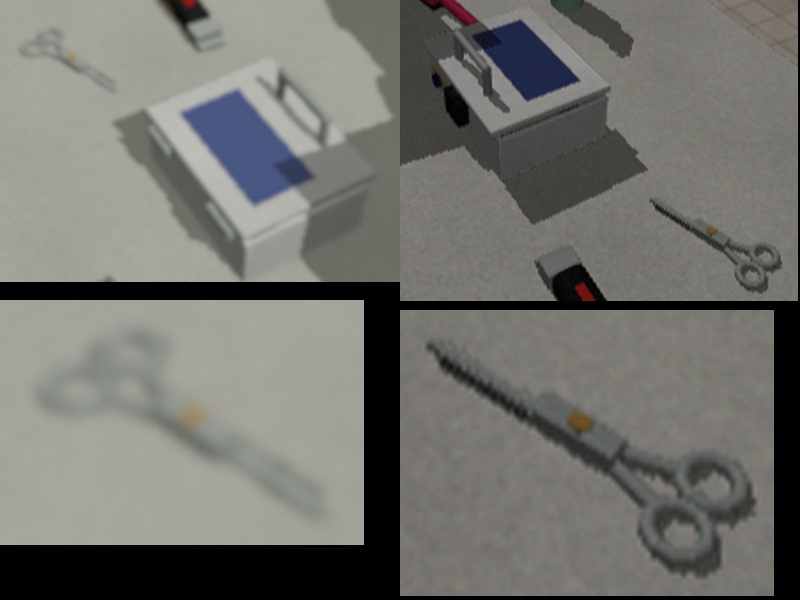

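The zoom shows the lid corners, handle bar ends, brass screw, shears tip and rings clearly in both views, so I can triangulate them.

Run:
```python
from h import *
c1=cap('scene');c2=cap('side')
L={'back_left':((218.8,171),(282,219.7)),'?':((269.9,151.4),(218.7,244.6)),'??':((314.6,198.2),(179.1,193.7)),'???':((260.1,225),(238.4,175.6)),
'screw':((185.6,149.4),(340.9,300.2)),'tip':((203.7,163.3),(306.8,283)),'h1':((274.6,156.9),(214.2,209.5)),'h2':((293.7,183.3),(197.2,188.1)),
'r1':((168,145.9),(370.9,313.6)),'r2':((177.7,140.4),(363.2,325))}
for k,(a,b) in L.items(): print(k,*[x if i else x.round(4) for i,x in enumerate(tri([(c1,*a),(c2,*b)]))])
```

```text
back_left [ 0.5838 -0.1102  0.089 ] [1.2, 1.2]
? [ 0.4114 -0.1095  0.0881] [2.5, 2.5]
?? [0.4048 0.1112 0.09  ] [1.4, 1.4]
??? [0.582  0.1132 0.0879] [3.2, 3.2]
screw [ 0.6008 -0.3242  0.01  ] [1.3, 1.3]
tip [ 5.722e-01 -2.433e-01  4.000e-04] [0.6, 0.6]
h1 [ 0.4372 -0.0431  0.1323] [0.0, 0.0]
h2 [0.4417 0.0632 0.1249] [1.5, 1.5]
r1 [ 6.410e-01 -3.787e-01  1.000e-04] [0.3, 0.3]
r2 [ 0.6035 -0.3903  0.0008] [3.1, 3.1]
```

The manual's scale: turns go in shares of 120 degrees. Converting my numbers, 74.5 degrees / 120 = 0.6208.

Call:
move_tool(offsets={"steps":[[-0.423,-0.502,-0.03,0,0,0.6208,1],[-0.423,-0.502,-0.03,0,0,0.6208,1],[-0.423,-0.502,-0.03,0,0,0.6208,1],[-0.423,-0.502,-0.03,0,0,0.6208,1],[-0.423,-0.502,-0.03,0,0,0.6208,1],[-0.423,-0.502,-0.03,0,0,0.6208,1],[-0.423,-0.502,-0.03,0,0,0.6208,1],[-0.423,-0.502,-0.03,0,0,0.6208,1],[-0.423,-0.502,-0.03,0,0,0.6208,1],[-0.423,-0.502,-0.03,0,0,0.6208,1],[-0.423,-0.502,-0.03,0,0,0.6208,1],[-0.423,-0.502,-0.03,0,0,0.6208,1],[-0.423,-0.502,-0.03,0,0,0.6208,1],[-0.423,-0.502,-0.03,0,0,0.6208,1],[-0.423,-0.502,-0.03,0,0,0.6208,1],[-0.423,-0.502,-0.03,0,0,0.6208,1]]})

```text
time_s: 1.85
position: [0.4393, 0.0067, 0.2522]
tcp_rot: [[-0.001, 1.0, -0.002], [1.0, 0.001, 0.001], [0.001, -0.002, -1.0]]
force: [-0.9, 0.6, 0.5]
opening: 0.999
grasp_force: 0.0
```

Run:
```python
from h import *
c=cap('wrist','w1.png');s=bot.read_state()
print(s['position'],s['tcp_rot'].round(4).tolist())
for p in [(.4372,-.043,.131),(.4417,.06,.131)]: print(proj(c,p))
```

```text
[0.43916822 0.00715034 0.25224947] [[-0.002, 1.0, -0.0017], [1.0, 0.002, 0.0009], [0.0009, -0.0017, -1.0]]
[257.41916394 227.92391771]
[261.78420127 133.77363629]
```

View pics/w1.png

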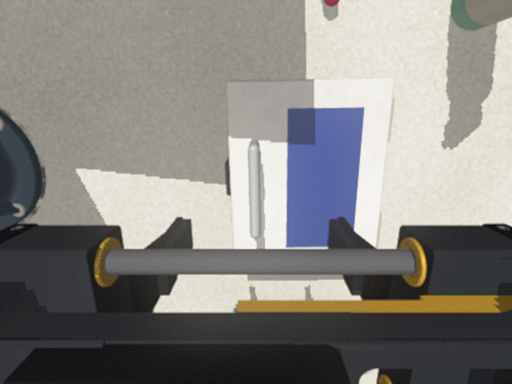

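The bar runs from (254,141) to (255,236), and the lid's front edge is at about column 229, with its far edge at 392 near row 80.

Run:
```python
from h import *
c=cap('wrist')
for z,pts in [(.137,[(254,143),(255,235)]),(.095,[(228,82),(391.5,80),(234,240),(381,240)])]:
    for p in pts: print(z,p,plane(c,*p,z).round(4))
c1=cap('scene')
print(tri([(c,254,143),(c1,293.7,183.3)]),tri([(c,255,235),(c1,274.6,156.9)]))
```

```text
0.137 (254, 143) [0.4337 0.0518 0.137 ]
0.137 (255, 235) [ 0.4345 -0.0483  0.137 ]
0.095 (228, 82) [0.4048 0.1126 0.095 ]
0.095 (391.5, 80) [0.5816 0.1151 0.095 ]
0.095 (234, 240) [ 0.407  -0.0753  0.095 ]
0.095 (381, 240) [ 0.5936 -0.0746  0.095 ]
(array([0.43248621, 0.04896781, 0.10650466]), [0.8, 0.8]) (array([ 0.4331942 , -0.05191707,  0.12495153]), [2.2, 2.2])
```

Call:
move_tool(offsets={"steps":[[-0.006,-0.005,0.04,0,0,0,1],[-0.006,-0.005,0.08,0,0,0,1],[-0.006,-0.005,0.11,0,0,0,1],[-0.006,-0.005,0.134,0,0,0,1],[-0.006,-0.005,0.134,0,0,0,0.5],[-0.006,-0.005,0.134,0,0,0,0],[-0.006,-0.005,0.134,0,0,0,0],[-0.006,-0.005,0.134,0,0,0,0],[-0.006,-0.005,0.134,0,0,0,0]]})

```text
time_s: 2.9
position: [0.4362, -0.0003, 0.1196]
tcp_rot: [[-0.001, 1.0, 0.002], [1.0, 0.001, -0.001], [-0.001, 0.002, -1.0]]
force: [0.1, -0.3, -0.7]
opening: 0.628
grasp_force: 0.0
```

Call:
move_tool(offsets={"steps":[[0,0,0,0,0,0,0],[0,0,0,0,0,0,0],[0,0,0,0,0,0,0],[0,0,0,0,0,0,0],[0,0,0,0,0,0,0],[0,0,0,0,0,0,0],[0,0,0,0,0,0,0],[0,0,0,0,0,0,0]]})

```text
time_s: 3.7
position: [0.4331, -0.0001, 0.1182]
tcp_rot: [[-0.002, 1.0, -0.005], [1.0, 0.002, 0.0], [0.0, -0.005, -1.0]]
force: [-5.1, -3.2, 2.5]
opening: 0.12
grasp_force: 29.9
```

Call:
move_tool(offsets={"steps":[[0,0,0.003,0,0,0,0],[0,0,0.006,0,0,0,0],[0,0,0.007,0,0,0,0],[0,0,0.007,0,0,0,0]]})

```text
time_s: 4.1
position: [0.4311, -0.0001, 0.1123]
tcp_rot: [[-0.003, 1.0, -0.009], [1.0, 0.003, 0.0], [0.0, -0.009, -1.0]]
force: [-9.8, -3.6, 18.7]
opening: 0.125
grasp_force: 30.2
```

```bash
python3 -c "
import numpy as np
for a in [0,.06,.12,.2,.3,.4,.5,.6,.7,.8,.9,1,1.1,1.2,1.3,1.4,1.5,1.6,1.66,1.72]:
  print(a,'0 %.3f %.3f'%(.15-.15*np.cos(a)+.054*np.sin(a), -(.054*np.cos(a)+.15*np.sin(a)-.054)-.007))"
```

```text
0 0 0.000 -0.007
0.06 0 0.004 -0.016
0.12 0 0.008 -0.025
0.2 0 0.014 -0.036
0.3 0 0.023 -0.049
0.4 0 0.033 -0.061
0.5 0 0.044 -0.072
0.6 0 0.057 -0.082
0.7 0 0.070 -0.091
0.8 0 0.084 -0.098
0.9 0 0.099 -0.104
1 0 0.114 -0.108
1.1 0 0.130 -0.111
1.2 0 0.146 -0.112
1.3 0 0.162 -0.112
1.4 0 0.178 -0.110
1.5 0 0.193 -0.106
1.6 0 0.208 -0.101
1.66 0 0.217 -0.098
1.72 0 0.226 -0.093
```

Call:
move_tool(offsets={"steps":[[0,0,0.003,0,0,0,0],[0,0,-0.004,0,0,0,0],[0,0.003,-0.012,0,0,0,0],[0,0.006,-0.02,0,0,0,0],[0,0.009,-0.025,0,0,0,0],[0,0.009,-0.025,0,0,0,0]]})

```text
time_s: 4.7
position: [0.4425, 0.0002, 0.1366]
tcp_rot: [[-0.002, 1.0, -0.005], [1.0, 0.002, 0.001], [0.001, -0.005, -1.0]]
force: [-6.7, -2.2, -0.1]
opening: 0.119
grasp_force: 30.0
```

The latch is free and the bar is up about 18 mm, so I'll follow the arc.

Call:
move_tool(offsets={"steps":[[0,0.005,-0.011,0,0,0,0],[0,0.014,-0.024,0,0,0,0],[0,0.024,-0.036,0,0,0,0],[0,0.035,-0.047,0,0,0,0],[0,0.048,-0.057,0,0,0,0],[0,0.061,-0.066,0,0,0,0],[0,0.075,-0.073,0,0,0,0],[0,0.09,-0.079,0,0,0,0],[0,0.105,-0.083,0,0,0,0],[0,0.121,-0.086,0,0,0,0],[0,0.137,-0.087,0,0,0,0],[0,0.153,-0.087,0,0,0,0],[0,0.153,-0.087,0,0,0,0]]})

```text
time_s: 6.0
position: [0.5966, 0.0019, 0.2199]
tcp_rot: [[-0.001, 1.0, -0.006], [1.0, 0.001, 0.004], [0.004, -0.006, -1.0]]
force: [-2.6, 4.1, -13.2]
opening: 0.126
grasp_force: 30.7
```

Call:
move_tool(offsets={"steps":[[0,0.016,0.004,0,0,0,0],[0,0.031,0.009,0,0,0,0],[0,0.046,0.014,0,0,0,0],[0,0.055,0.017,0,0,0,0],[0,0.062,0.021,0,0,0,0],[0,0.062,0.021,0,0,0,0]]})

```text
time_s: 6.6
position: [0.6574, 0.0024, 0.2005]
tcp_rot: [[-0.001, 1.0, -0.006], [1.0, 0.001, 0.004], [0.004, -0.006, -1.0]]
force: [-3.7, 3.4, -6.8]
opening: 0.12
grasp_force: 30.2
```

Call:
move_tool(offsets={"steps":[[0,0,0,0,0,0,0.33],[0,0,0,0,0,0,0.33],[0,0,0,0,0,0,0.33],[0,0,0,0,0,0,0.33],[0,0,0,0,0,0,0.33],[0,0,-0.02,0,0,0,0.33],[0,0,-0.05,0,0,0,0.33],[0,0,-0.09,0,0,0,0.33],[0,0,-0.09,0,0,0,0.33]]})

```text
time_s: 7.5
position: [0.6633, -0.0008, 0.2997]
tcp_rot: [[-0.001, 1.0, 0.014], [1.0, 0.001, -0.002], [-0.002, 0.014, -1.0]]
force: [0.5, -0.2, 1.6]
opening: 0.332
grasp_force: 0.0
```

Run:
```python
from h import *
cap('side','s2.png')
```

```text
(no output)
```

View pics/s2.png

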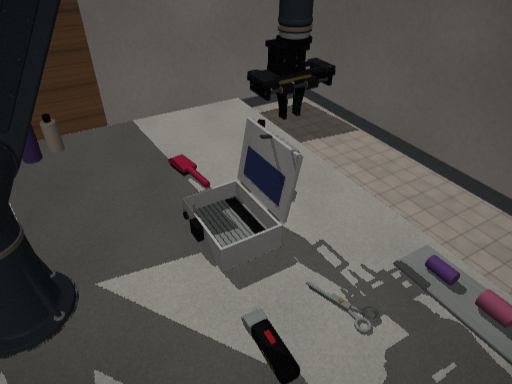

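The lid is open on its stop, the comb is at the hinge side of the rack, and the shears are untouched. Next I'll look at the shears from the wrist.

Scaled: -19.4 degrees / 120 = -0.1617.

Call:
move_tool(offsets={"steps":[[-0.05,0,0,0,0,-0.0417,1],[-0.1,0,0,0,0,-0.0833,1],[-0.15,-0.01,0,0,0,-0.125,1],[-0.2,-0.02,0,0,0,-0.1617,1],[-0.25,-0.03,0,0,0,-0.1617,1],[-0.29,-0.04,0.02,0,0,-0.1617,1],[-0.33,-0.045,0.05,0,0,-0.1617,1],[-0.36,-0.05,0.05,0,0,-0.1617,1],[-0.36,-0.05,0.05,0,0,-0.1617,1]]})

```text
time_s: 8.45
position: [0.6073, -0.3646, 0.2393]
tcp_rot: [[-0.328, 0.945, -0.004], [0.945, 0.328, 0.001], [0.002, -0.003, -1.0]]
force: [-0.7, -1.1, 0.2]
opening: 0.98
grasp_force: 0.0
```

Run:
```python
from h import *
c=cap('wrist','w2.png');s=bot.read_state()
print(s['position'],proj(c,(.6008,-.3242,.012)))
```

```text
[ 0.60822127 -0.36218423  0.24027092] [264.87377031 136.99892107]
```

View pics/w2.png

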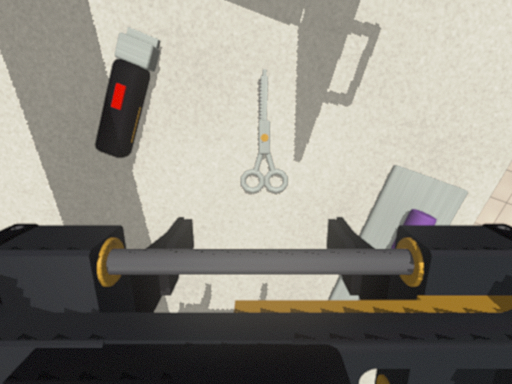

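In the wrist view the screw is at (265,138), the tip at (264.5,70), and the rings at (251,181) and (277,180).

Run:
```python
from h import *
c=cap('wrist');d=cap('side')
s=plane(c,265,138,.012);t=plane(c,264.5,70,.006);r=plane(c,264,180.5,.004)
print(s,t,r,np.degrees(np.arctan2(*(t-r)[1::-1])),np.linalg.norm(t-s),tri([(c,265,138),(d,340.9,300.2)]),tri([(c,264.5,70),(d,306.8,283)]))
R=np.array(bot.read_state()['tcp_rot']);p=bot.read_state()['position'];print(R.round(4).tolist(),p,R.T@(s-p), np.degrees(np.arctan2(R[1,0],R[0,0])))
```

```text
[ 0.60266837 -0.3228007   0.012     ] [ 0.5724229  -0.23933602  0.006     ] [ 0.62252421 -0.3827691   0.004     ] 109.2543557786 0.08897831544621923 (array([ 0.60312933, -0.32341413,  0.0078577 ]), [0.4, 0.4]) (array([ 0.57307868, -0.23930584, -0.0035858 ]), [1.5, 1.5])
[[-0.3325, 0.9431, -0.0008], [0.9431, 0.3325, 0.0015], [0.0017, -0.0002, -1.0]] [ 0.60943828 -0.35953731  0.241792  ] [0.0365183  0.00588594 0.22985113] 109.41894607286787
```

Call:
move_tool(offsets={"steps":[[0.037,0.004,0.05,0,0,0,1],[0.037,0.004,0.1,0,0,0,1],[0.037,0.004,0.14,0,0,0,1],[0.037,0.004,0.17,0,0,0,1],[0.037,0.004,0.17,0,0,0,0.6],[0.037,0.004,0.17,0,0,0,0.6],[0.037,0.004,0.17,0,0,0,0.6]]})

```text
time_s: 9.3
position: [0.6032, -0.3245, 0.0755]
tcp_rot: [[-0.334, 0.943, 0.004], [0.943, 0.334, -0.003], [-0.004, 0.003, -1.0]]
force: [0.1, -0.0, 0.8]
opening: 0.809
grasp_force: 0.0
```

Run:
```python
from h import *
for i in range(3):
    c=cap('wrist','w3.png');s=bot.read_state();print(s['position'])
R=s['tcp_rot'];print((R.T@(np.array([.6027,-.3228,.012])-s['position'])).round(4),proj(c,(.6027,-.3228,.012)))
im=c['color'].astype(int);m=(im[...,0]-im[...,2]>60)&(im[...,0]>120); m[215:]=0
v,u=np.nonzero(m);print(len(u),u.mean(),v.mean())
```

```text
[ 0.60313497 -0.32475529  0.07563737]
[ 0.60288442 -0.32479183  0.07550398]
[ 0.60256823 -0.32470777  0.07519574]
[0.002  0.0006 0.0632] [259.08708944 199.26004228]
352 93.7784090909091 160.98295454545453
```

View pics/w3.png

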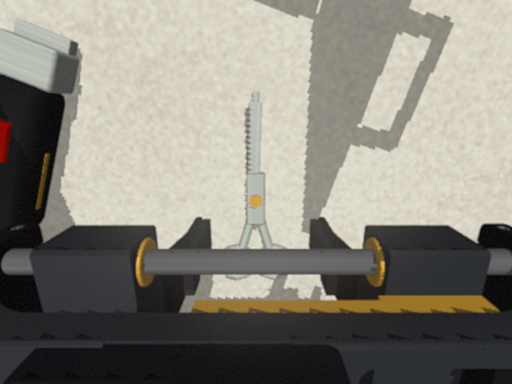

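The screw is at (255.5,201), about 3 mm to the -y side of the tool.

Call:
move_tool(offsets={"steps":[[0,-0.002,0.03,0,0,0,0.5],[0,-0.002,0.055,0,0,0,0.5],[0,-0.002,0.068,0,0,0,0.5],[0,-0.002,0.07,0,0,0,0.4],[0,-0.002,0.07,0,0,0,0.3],[0,-0.002,0.07,0,0,0,0.3]]})

```text
time_s: 10.05
position: [0.6003, -0.3253, 0.0041]
tcp_rot: [[-0.333, 0.943, 0.002], [0.943, 0.333, -0.002], [-0.002, 0.002, -1.0]]
force: [-0.3, -0.0, -0.3]
opening: 0.333
grasp_force: 0.0
```

Call:
move_tool(offsets={"steps":[[0,0,0.001,0,0,0,0],[0,0,0.001,0,0,0,0],[0,0,0.001,0,0,0,0],[0,0,0.001,0,0,0,0],[0,0,0.001,0,0,0,0],[0,0,0.001,0,0,0,0]]})

```text
time_s: 10.65
position: [0.5996, -0.3248, 0.0024]
tcp_rot: [[-0.333, 0.943, 0.001], [0.943, 0.333, -0.001], [-0.001, 0.001, -1.0]]
force: [-1.4, 0.8, 5.0]
opening: 0.179
grasp_force: 30.0
```

Scaled: 19.4 degrees / 120 = 0.1617.

Call:
move_tool(offsets={"steps":[[0,0,-0.02,0,0,0,0],[0,0,-0.06,0,0,0,0],[0,0,-0.11,0,0,0,0],[0,0,-0.16,0,0,0,0],[0.018,-0.028,-0.16,0,0,0,0],[0.036,-0.056,-0.16,0,0,0,0],[0.054,-0.084,-0.16,0,0,0,0],[0.072,-0.112,-0.16,0,0,0,0],[0.106,-0.1,-0.16,0,0,0.0333,0],[0.141,-0.088,-0.16,0,0,0.0667,0],[0.175,-0.076,-0.16,0,0,0.1,0],[0.21,-0.063,-0.16,0,0,0.1333,0],[0.244,-0.05,-0.16,0,0,0.1617,0],[0.278,-0.038,-0.16,0,0,0.1617,0],[0.312,-0.026,-0.16,0,0,0.1617,0],[0.347,-0.014,-0.16,0,0,0.1617,0],[0.347,-0.014,-0.16,0,0,0.1617,0]]})

```text
time_s: 12.35
position: [0.4687, 0.0021, 0.161]
tcp_rot: [[-0.006, 1.0, -0.003], [1.0, 0.006, 0.002], [0.002, -0.003, -1.0]]
force: [-0.2, -0.0, -1.2]
opening: 0.175
grasp_force: 30.0
```

Run:
```python
from h import *
c=cap('wrist','w4.png');s=bot.read_state();print(s['position'],s['tcp_rot'].round(3).tolist(),s['opening'])
for p in [(.414,.107,.075),(.584,.107,.075),(.414,-.02,.075)]: print(proj(c,p))
```

```text
[4.69636671e-01 8.87612987e-05 1.61140333e-01] [[-0.005, 1.0, -0.002], [1.0, 0.005, 0.0], [0.0, -0.002, -1.0]] 0.17792615131796707
[194.72827218  74.15112063]
[397.97394995  75.4615475 ]
[202.38584084 216.08411356]
```

View pics/w4.png

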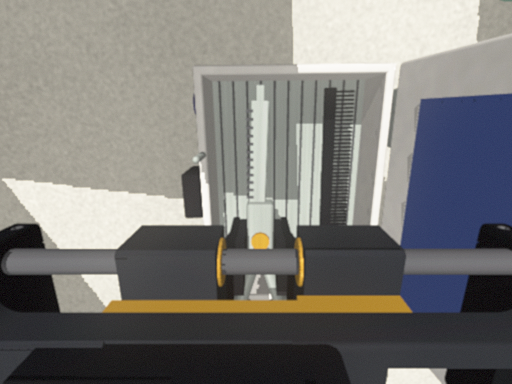

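Wrist view: tub inner corners at about (203,74) and (385,75), comb at columns 323–353, and the shears held straight at column 260 with the tip at row 85.

Run:
```python
from h import *
c=cap('wrist','w4b.png');s=bot.read_state();p=s['position'];print(p)
for n,u,v,z in [('inL',203,74,.075),('inR',385,75,.075),('outL',196,67,.075),('outR',394,66,.075),('frontlow',207,190,.075),('comb',323,88,.03),('combR',354,90,.03),('tip',260,85,p[2]-.003+.004),('rackend',222,81,.025)]: print(n,plane(c,u,v,z).round(4))
tip=np.array([.4690,p[1]+.088,p[2]+.001]);print(proj(c,tip))
```

```text
[ 0.47031381 -0.0012326   0.16127218]
inL [0.4221 0.1051 0.075 ]
inR [0.5743 0.1051 0.075 ]
outL [0.4165 0.1104 0.075 ]
outR [0.5809 0.1121 0.075 ]
frontlow [0.4207 0.004  0.075 ]
comb [0.5328 0.0979 0.03  ]
combR [0.5639 0.0962 0.03  ]
tip [0.47   0.0895 0.1623]
rackend [0.4313 0.1044 0.025 ]
[258.21792975  90.24059064]
```

Call:
move_tool(offsets={"steps":[[-0.004,0,0.02,0,0,0,0],[-0.004,0,0.05,0,0,0,0],[-0.004,0,0.08,0,0,0,0],[-0.004,0,0.1,0,0,0,0],[-0.004,0,0.115,0,0,0,0],[-0.004,0,0.12,0,0,0,0],[-0.004,0,0.12,0,0,0,0]]})

```text
time_s: 13.15
position: [0.4705, -0.007, 0.0409]
tcp_rot: [[0.001, 1.0, -0.001], [1.0, -0.001, 0.0], [0.0, -0.001, -1.0]]
force: [0.3, -0.3, -0.7]
opening: 0.184
grasp_force: 30.0
```

Run:
```python
from h import *
c=cap('wrist','w5.png');s=bot.read_state();print(s['position'],s['force'],s['tcp_rot'].round(3).tolist())
for z in (.02,.025,.03,.035): print(z,proj(c,(.5328,.0979,z)),proj(c,(.5639,.0962,z)))
```

```text
[ 0.47089884 -0.00682381  0.04152015] [ 0.23312332 -0.18886371 -0.76409055] [[0.001, 1.0, 0.0], [1.0, -0.001, -0.0], [-0.0, 0.0, -1.0]]
0.02 [360.87809238  61.09393792] [411.54905139  64.1053571 ]
0.025 [363.83632737  59.65109665] [415.98530639  62.75456377]
0.03 [366.97375766  58.12085516] [420.68956817  61.32216518]
0.035 [370.30717397  56.495024  ] [425.68687977  59.80053597]
```

View pics/w5.png

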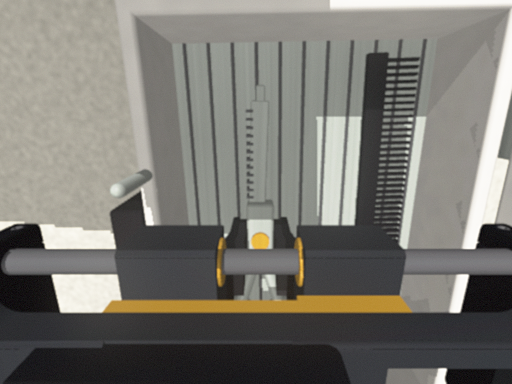

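The comb's end corners are now at (366,54) and (420,57), which matches a top at about z=0.030 and so a rack at 0.025. Now I'll lower slowly.

Call:
move_tool(offsets={"steps":[[0,0,0.005,0,0,0,0],[0,0,0.009,0,0,0,0],[0,0,0.012,0,0,0,0],[0,0,0.013,0,0,0,0],[0,0,0.013,0,0,0,0]]})

```text
time_s: 13.7
position: [0.4705, -0.0059, 0.0285]
tcp_rot: [[-0.001, 1.0, -0.0], [1.0, 0.001, 0.0], [0.0, -0.0, -1.0]]
force: [-0.6, -0.6, -0.5]
opening: 0.187
grasp_force: 30.0
```

Call:
move_tool(offsets={"steps":[[0,0,0.001,0,0,0,0],[0,0,0.002,0,0,0,0],[0,0,0.002,0,0,0,0]]})

```text
time_s: 14.0
position: [0.4707, -0.0059, 0.0273]
tcp_rot: [[-0.001, 1.0, 0.001], [1.0, 0.001, -0.0], [-0.0, 0.001, -1.0]]
force: [-1.5, 0.2, 6.4]
opening: 0.176
grasp_force: 30.0
```

Call:
move_tool(offsets={"steps":[[0,0,-0.0005,0,0,0,0.4],[0,0,-0.0005,0,0,0,0.4],[0,0,-0.0005,0,0,0,0.4],[0,0,-0.0005,0,0,0,0.4],[0,0,-0.0005,0,0,0,0.4],[0,0,-0.02,0,0,0,0.4],[0,0,-0.05,0,0,0,0.4],[0,0,-0.1,0,0,0,0.4],[0,0,-0.12,0,0,0,0.4],[0,0,-0.12,0,0,0,0.4]]})

```text
time_s: 15.0
position: [0.4728, -0.0064, 0.1495]
tcp_rot: [[-0.001, 1.0, 0.007], [1.0, 0.001, -0.002], [-0.002, 0.007, -1.0]]
force: [0.5, -0.4, -0.7]
opening: 0.4
grasp_force: 0.0
```

Run:
```python
from h import *
c=cap('wrist','w6.png');s=bot.read_state();print(s['position'],s['opening'])
```

```text
[ 0.47141407 -0.00612861  0.14780753] 0.39831943492837385
```

View pics/w6.png

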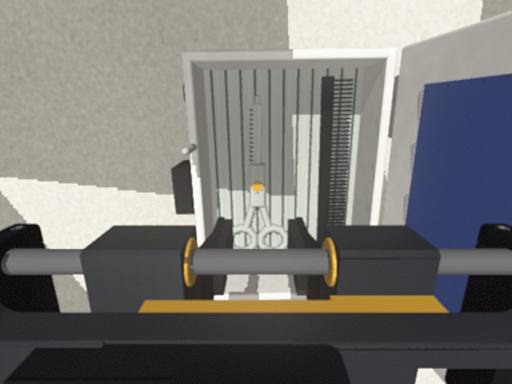

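The shears lie flat on the rack in front of the comb. Now I'll get the lid.

Call:
move_tool(offsets={"steps":[[0,0,-0.05,0,0,0,0.33],[0,0,-0.1,0,0,0,0.33],[0,0,-0.15,0,0,0,0.33],[0,0,-0.18,0,0,0,0.33],[0.006,0.05,-0.18,0,0,0,0.33],[0.006,0.1,-0.18,0,0,0,0.33],[0.006,0.15,-0.18,0,0,0,0.33],[0.006,0.193,-0.18,0,0,0,0.33],[0.006,0.193,-0.18,0,0,0,0.33],[0.006,0.193,-0.18,0,0,0,0.33],[0.006,0.193,-0.18,0,0,0,0.33]]})

```text
time_s: 16.15
position: [0.662, 0.0003, 0.3248]
tcp_rot: [[-0.001, 1.0, -0.004], [1.0, 0.001, 0.001], [0.001, -0.004, -1.0]]
force: [0.3, -0.1, -0.2]
opening: 0.333
grasp_force: 0.0
```

Run:
```python
from h import *
c=cap('wrist','w7.png');s=bot.read_state();print(s['position'],s['tcp_rot'].round(3).tolist())
for a in (1.65,1.7,1.75):
  x=.584-.15*np.cos(a)+.054*np.sin(a);z=.083+.054*np.cos(a)+.15*np.sin(a)
  print(a,x,z,proj(c,(x,.045,z)),proj(c,(x,-.045,z)))
```

```text
[6.62061783e-01 3.16779396e-04 3.25666234e-01] [[-0.001, 1.0, -0.003], [1.0, 0.001, 0.0], [0.0, -0.003, -1.0]]
1.65 0.6496988448575217 0.2282572262725242 [246.33949907 145.27280024] [247.39949454 233.7836778 ]
1.7 0.6568765739087619 0.22479211887591194 [254.12433933 144.84120587] [254.49905481 232.36568439]
1.75 0.6638721494786164 0.22097260502601795 [261.52356261 144.37612678] [261.26193417 230.83749094]
```

View pics/w7.png

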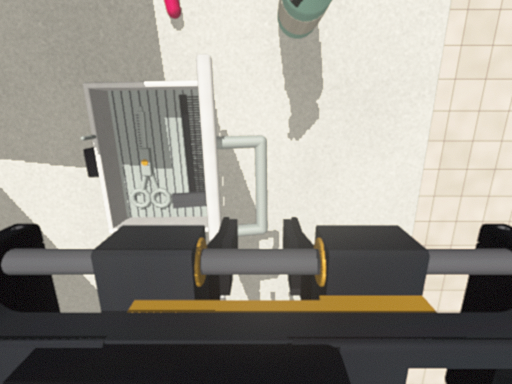

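The bar is at column 262, which fits a = 1.75 and x = 0.664. Descending to pinch it.

Call:
move_tool(offsets={"steps":[[0,0.002,0.04,0,0,0,0.33],[0,0.002,0.08,0,0,0,0.33],[0,0.002,0.105,0,0,0,0.33],[0,0.002,0.121,0,0,0,0.33],[0,0.002,0.121,0,0,0,0],[0,0.002,0.121,0,0,0,0],[0,0.002,0.121,0,0,0,0],[0,0.002,0.121,0,0,0,0],[0,0.002,0.121,0,0,0,0],[0,0.002,0.121,0,0,0,0]]})

```text
time_s: 17.2
position: [0.6628, 0.0001, 0.2068]
tcp_rot: [[-0.001, 1.0, -0.005], [1.0, 0.001, -0.001], [-0.001, -0.005, -1.0]]
force: [-6.9, -0.9, 1.0]
opening: 0.128
grasp_force: 30.0
```

```bash
python3 -c "
import numpy as np
f=lambda a:np.array([-.15*np.cos(a)+.054*np.sin(a),.054*np.cos(a)+.15*np.sin(a)])
for a in [1.65,1.55,1.45,1.35,1.25,1.15,1.05,.95,.85,.75,.65,.55,.45,.35,.25,.18,.12,0,-.03]:
  d=f(a)-f(1.75);print(a,'0 %.3f %.3f'%(d[0],-d[1]))"
```

```text
1.65 0 -0.014 -0.007
1.55 0 -0.029 -0.013
1.45 0 -0.044 -0.017
1.35 0 -0.060 -0.020
1.25 0 -0.076 -0.021
1.15 0 -0.092 -0.021
1.05 0 -0.108 -0.019
0.95 0 -0.123 -0.015
0.85 0 -0.138 -0.010
0.75 0 -0.153 -0.004
0.65 0 -0.167 0.004
0.55 0 -0.180 0.014
0.45 0 -0.191 0.024
0.35 0 -0.202 0.036
0.25 0 -0.212 0.049
0.18 0 -0.218 0.058
0.12 0 -0.222 0.066
0 0 -0.230 0.084
-0.03 0 -0.231 0.088
```

Call:
move_tool(offsets={"steps":[[0,-0.014,-0.007,0,0,0,0],[0,-0.029,-0.013,0,0,0,0],[0,-0.044,-0.017,0,0,0,0],[0,-0.06,-0.02,0,0,0,0],[0,-0.076,-0.021,0,0,0,0],[0,-0.092,-0.021,0,0,0,0],[0,-0.108,-0.019,0,0,0,0],[0,-0.123,-0.015,0,0,0,0],[0,-0.138,-0.01,0,0,0,0],[0,-0.153,-0.004,0,0,0,0],[0,-0.153,-0.004,0,0,0,0]]})

```text
time_s: 18.3
position: [0.5117, -0.0018, 0.2115]
tcp_rot: [[-0.002, 1.0, 0.002], [1.0, 0.002, -0.005], [-0.005, 0.002, -1.0]]
force: [-2.8, -4.0, 5.0]
opening: 0.121
grasp_force: 30.0
```

Relative to here: the next arc steps down to 0.12.

Call:
move_tool(offsets={"steps":[[0,-0.014,0.008,0,0,0,0],[0,-0.027,0.018,0,0,0,0],[0,-0.038,0.028,0,0,0,0],[0,-0.049,0.04,0,0,0,0],[0,-0.059,0.053,0,0,0,0],[0,-0.065,0.062,0,0,0,0],[0,-0.069,0.07,0,0,0,0],[0,-0.069,0.07,0,0,0,0]]})

```text
time_s: 19.1
position: [0.442, -0.0023, 0.1401]
tcp_rot: [[-0.004, 1.0, -0.003], [1.0, 0.004, -0.005], [-0.005, -0.003, -1.0]]
force: [-5.8, -10.0, 1.6]
opening: 0.128
grasp_force: 30.1
```

Call:
move_tool(offsets={"steps":[[0,-0.003,0.006,0,0,0,0],[0,-0.006,0.012,0,0,0,0],[0,-0.008,0.018,0,0,0,0],[0,-0.009,0.022,0,0,0,0],[0,-0.009,0.025,0,0,0,0],[0,-0.009,0.025,0,0,0,0]]})

```text
time_s: 19.7
position: [0.4319, -0.0024, 0.1155]
tcp_rot: [[-0.006, 1.0, -0.005], [1.0, 0.006, -0.005], [-0.005, -0.005, -1.0]]
force: [-10.7, -13.3, 6.2]
opening: 0.131
grasp_force: 30.1
```

Call:
move_tool(offsets={"steps":[[0,0,0.002,0,0,0,0],[0,0,0.004,0,0,0,0],[0,0,0.004,0,0,0,0]]})

```text
time_s: 20.0
position: [0.4312, -0.0023, 0.1131]
tcp_rot: [[-0.006, 1.0, -0.006], [1.0, 0.006, -0.005], [-0.005, -0.006, -1.0]]
force: [-13.0, -14.7, 22.0]
opening: 0.13
grasp_force: 30.1
```

Call:
move_tool(offsets={"steps":[[0,0,-0.004,0,0,0,0],[0,0,-0.008,0,0,0,0],[0,0.001,-0.011,0,0,0,0],[0,0.001,-0.011,0,0,0,0]]})

```text
time_s: 20.4
position: [0.4339, -0.0024, 0.1213]
tcp_rot: [[-0.005, 1.0, -0.004], [1.0, 0.005, -0.004], [-0.004, -0.004, -1.0]]
force: [-3.7, -13.6, -11.3]
opening: 0.124
grasp_force: 30.1
```

It holds against an 11 N pull, so the lid is latched. Releasing and backing off.

Call:
move_tool(offsets={"steps":[[0,0,0.002,0,0,0,0],[0,0,0.002,0,0,0,0.6],[0,0,0.002,0,0,0,0.6],[0,0,0.002,0,0,0,0.6],[0,0,0.002,0,0,0,0.6],[0,0,0.002,0,0,0,0.6],[0,0,-0.02,0,0,0,0.6],[0,0,-0.06,0,0,0,0.6],[0,0,-0.1,0,0,0,0.6],[0,0,-0.14,0,0,0,0.6],[0,0,-0.14,0,0,0,0.6],[0,0,-0.14,0,0,0,0.6]]})

```text
time_s: 21.6
position: [0.436, 0.0001, 0.2624]
tcp_rot: [[-0.001, 1.0, 0.003], [1.0, 0.001, -0.001], [-0.001, 0.003, -1.0]]
force: [0.2, -0.2, -0.2]
opening: 0.602
grasp_force: 0.0
```

Run:
```python
from h import *
c=cap('wrist','w8.png');s=bot.read_state();print(s['position'],s['force'])
im=c['color'].astype(int)
m=(im[...,2]-im[...,0]>35)&(im[...,2]>70);m[225:]=0
n,l,st,ce=cv2.connectedComponentsWithStats(m.astype(np.uint8));i=1+st[1:,4].argmax();print(st[i])
x,y,w,h,_=st[i]
print([plane(c,u,y,.095).round(4) for u in (x,x+w)])
w0=cv2.imread('pics/w1.png')[:,:,::-1].astype(int);m=(w0[...,2]-w0[...,0]>35)&(w0[...,2]>70);m[225:]=0
n,l,st,ce=cv2.connectedComponentsWithStats(m.astype(np.uint8));print(st[1+st[1:,4].argmax()])
# expected px of lid front corner for a=0 and a=.12
for a in (0,.12):
  print(a,[proj(c,(.584+X*np.cos(a)+.012*np.sin(a),.11,.083+.012*np.cos(a)-X*np.sin(a))).round(1) for X in (-.179,-.04)])
g=im.min(2)[120,190:300];print(g)
```

```text
[4.35049972e-01 2.87760446e-04 2.61255090e-01] [-0.06250339  0.58500402 -1.61237871]
[ 288  101   76  124 8417]
[array([0.4691, 0.0862, 0.095 ]), array([0.5556, 0.0863, 0.095 ])]
[ 287  108   77  117 8228]
0 [array([231.1,  78.4]), array([355.8,  78.7])]
0.12 [array([231.7,  76.2]), array([358.9,  78.2])]
[142 137 139 136 137 139 136 134 137 138 134 138 140 138 140 138 139 139
 142 140 141 140 143 142 144 139 136 139 137 142 138 138 135 134 136 140
 138 141 142 135 134 144 156 159 161 160 162 161 158 160 159 161 159 160
 162 162 161 162 166 164 164 160 160 162 162 162 160 160 160 161 159 161
 162 161 163 162 161 162 163 160 161 161 161 161 163 161 161 161 159 159
 158 159 159 161 158 158 161 158 140  97  75  71  73  78  74  75  74  77
  74  71]
```

Run:
```python
from h import *
for n,(x,y,w,h) in [('side',(215,180,60,45)),('side',(190,185,35,45)),('side',(240,305,60,75)),('side',(250,120,20,45)),('side',(170,155,30,25)),('scene',(218,170,50,60)),('scene',(290,260,70,60)),('scene',(218,250,25,55))]:
    b=cap(n)['color'][:,:,::-1];a=cv2.imread(f'pics/{n}.png')
    r=cv2.matchTemplate(b[y-15:y+h+15,x-15:x+w+15],a[y:y+h,x:x+w],cv2.TM_CCOEFF_NORMED)
    _,v,_,p=cv2.minMaxLoc(r);print(n,x,y,round(v,3),p[0]-15,p[1]-15)
```

```text
side 215 180 0.999 0 0
side 190 185 0.999 0 0
side 240 305 0.887 0 0
side 250 120 0.999 0 0
side 170 155 0.824 0 0
scene 218 170 1.0 0 0
scene 290 260 1.0 0 0
scene 218 250 1.0 0 0
```

The lid and handle match the starting latched view with zero pixel shift, and so do the clipper, brush and bottle. Handing in.

```bash
python3 -c "
from rig import bot, imaging, hand_in
print(hand_in())"
```

```text
the job is handed in; nothing more can be done
None
```

The shears lie flat on the rack in front of the comb, the lid is closed and latched (it held against an 11 N pull), the clipper, hairbrush and spray bottle did not move and the comb was not touched, and I handed the job in after about 22 s of robot time.

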